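# Set the tracing light box to its third click

## Robot

A 6-joint arm with a two-finger parallel gripper is mounted at the origin on the work surface. World frame = base frame: x ahead of the robot, y to its left, z up, the work surface at z = 0. Lengths are in m, angles in rad, forces in N, time in s.
With the tool pointing down it reaches from about 0.2 to 0.875 m from the base axis. Payload 3.4 kg.
Tool frame: the origin (TCP) lies between the finger pads; the fingertips stand 14 mm ahead of it and the grasp point (between the pads) lies 5 mm behind it; z points along the fingers, x is the direction in which the jaws open and shut, and the axes are right-handed (so a half turn about z gives the same grasp; the last joint's range is limited). The gripper opens to 94 mm and grips with 3 to 60 N. Pads are 16 mm wide; open, the fingers measure 119 mm over their backs; the gripper's body (75 mm by 177 mm) begins 78 mm behind the grasp point.
Start: joints at [-0.121, 0.276, 1.505, -0, 1.361, -0.121], TCP at [0.575, -0, 0.219] pointing down, gripper open.
Joint ranges: [-2.89, 2.89], [-0.75, 2.08], [0.22, 2.7], [-1.18, 4.32], [0.11, 2.71], [-2.7, 2.7]. Speed limits (rad/s): [2.57, 2.57, 3.14, 3.14, 3.14, 3.14].

## Interface

Orientations are given as a unit quaternion [w, x, y, z].
In Python, from rig import ctrl gives the robot as it stands.
- The arm moves only by the shell command python3 -m crank 'ROWS' [OPENING] [FORCE]. ROWS is JSON, a list of rows, each an object of numbers: "x", "y", "z": the shift along the world's x, y, z in cm; "rx", "ry", "rz": the turn, a rotation vector about the world's x, y, z in rad. In form: [{"x": .., "y": .., "z": .., "rx": .., "ry": .., "rz": ..}, ...]. A call has 1 to 12 rows; each row is the pose to reach, as a shift and turn from the pose measured when the call began; what a row does not reach only later rows make up. A row lasts 1/8 s, in which the tool goes at most 62.5 mm and 10.7 degrees, less where a joint would pass 70% of its speed; a pose out of reach is approached as far as the arm can. A call with a gripper value outside its range is refused whole. OPENING is the finger opening in cm, from 0 to 9.4, set as the call begins (- or left out, the last holds). The fingers move at their own pace and stop on an object; FORCE is the grip in N (left out, the last holds). Time passes only in rows, so rows that repeat a pose let the fingers close. It gives the time, the measured TCP pose, the force and the opening at its end, in the units of the state.
- ctrl.observe(): the state, without advancing time (a new reading comes with each control period).
- ctrl.read_camera(name): name is "scene" or "side" or "wrist"; returns a dict with "pixels" (400x640x3 uint8, blue, green, red), "K" (3x3 intrinsics, pixels), "D" ([k1, k2, p1, p2, k3] as OpenCV has them; the pictures are not rectified), "xyz" and "orientation" of the camera in the world. Camera axes: x right, y down, z forward; pixel columns grow to the right and rows downward; lengths in m; the calibration is good to about 2 mm. A picture is of the moment at which its call begins. There is no depth.
- ctrl.hand_in(): hands the job in, once; it reports no verdict.
The state is a dict: "clock": time; "joints": joint angles; "qvel": joint speeds; "joint_efforts": joint torques, N m; "ee_pos": TCP position; "ee_rot": TCP orientation; "force": force on the tool from outside, world axes, zero at the start; "wrist_torque": the same for the moment, N m; "grip_width": finger opening in m.
Only numpy, scipy, OpenCV 4.12 (cv2) and the standard library are available. Lean on these libraries where they do the work, as an engineer would, in place of code of your own. Each camera call takes 0.05 s, during which the arm holds its last target. There are 200 camera calls.

## Task

On the tracing light box, push the dimmer lever along its slot from the off end, counting the clicks, and leave it resting in the third click, without ever running past it to the fourth. Then press the round power button fully down and let it come back up. Do it gently with the fingertips, do not pinch the lever, and leave the tape, jar, eraser and mug where they are.

Things in the scene. Friction and masses are not known exactly. Their poses are not given: they have to be found in the camera images.
- lightbox: Flat aluminium tracing light box with a white opal panel, 320 (its x) x 420 (its y) x 50 mm high, fixed to the table. Origin: centre of its underside; x points away from the control strip, z up. The control strip is the bare 70 mm wide border of its top along its -x edge (towards the robot). Yaw varies.
- dimmer (a joint): Slide of the dimmer lever along the light box's +y, in m: 0 = off end (an end stop, where it starts), end stop at 0.070. Sprung notches every 14 mm: off notch at 0, first click at 0.014, second 0.028, third 0.042, fourth 0.056, fifth 0.070. It takes about 4 to 6 N to push it over the hump half-way between notches; beyond the hump it jumps on into the next notch by itself and stays there within about 1 mm when let go.
- dimmer_top (a point): Centre of the top of the dimmer lever, a black upright tab, 24 mm (light box x) x 10 mm (light box y, the slide direction) x 36 mm tall, its top 87 mm above the table (37 mm above the strip). It moves with the lever. At the off end the lever stands at (-125, -130) mm in the light box's frame, with the strip's flat top free for 70 mm on its -y side. A short dark tick lies on the panel side of the slot beside each notch, off included.
- power (a joint): Travel of the power button, in m: 0 = up, 0.006 = fully down; sprung, about 5 N when fully down.
- power_top (a point): Centre of the top of the power button, a round grey cap 24 mm across in a black housing on the control strip, at (-125, +20) mm in the light box's frame; pressed straight down.
- tape_mid (a point): Bystander: centre of a roll of paper tape, 90 mm across, 24 mm high, lying on the panel.
- ink_mid (a point): Bystander: centre of a closed jar, 42 mm across, 60 mm high, standing on the panel.
- eraser_mid (a point): Bystander: centre of a white eraser, 22 x 50 x 14 mm, lying on the control strip beyond the power button.
- mug_mid (a point): Bystander: centre of a white mug, 80 mm across, 90 mm high, on the table beside the light box.

How it is judged:
By the outcome, as a careful person would: the job done as asked, in the order asked, and still so for the second after the job is handed in, with the robot touching nothing.
It also fails if it takes over 64 s, if anything falls off the work surface, if the arm or the gripper's body presses on something with over 40 N, if the wrist force passes 120 N, or if a joint passes its speed limit or range.

## Working session

There is one attempt and no reset: what is moved stays moved. The work goes in short steps, Python scripts to look and compute and a shell command to move; the robot and the scene stay as the last step left them, time stands still between calls to the robot, and variables do not carry over. Pictures are saved under pics/ and viewed, about 8 in all and at most 12, crops included, and the job is handed in when it is done.

```bash
mkdir -p pics; cat > h.py <<'E'
import numpy as np, cv2
from scipy.spatial.transform import Rotation as R
from rig import ctrl
def rot(q): return R.from_quat([q[1],q[2],q[3],q[0]]).as_matrix()
def ray(c,uv,z):
    p=cv2.undistortPoints(np.array(uv,float).reshape(-1,1,2),np.array(c["K"]),np.array(c["D"])).reshape(-1,2)
    d=np.c_[p,np.ones(len(p))]@rot(c["orientation"]).T; o=np.array(c["xyz"])
    return o+d*((z-o[2])/d[:,2])[:,None]
def proj(c,P):
    M=rot(c["orientation"]); t=-M.T@np.array(c["xyz"])
    return cv2.projectPoints(np.array(P,float).reshape(-1,3),cv2.Rodrigues(M.T)[0],t,np.array(c["K"]),np.array(c["D"]))[0].reshape(-1,2)
E
python3 - <<'E'
from h import *
import pickle
for n in ["scene","side","wrist"]:
    c=ctrl.read_camera(n); cv2.imwrite(f"pics/{n}0.png",c["pixels"]); pickle.dump(c,open(n+"0.pkl","wb")); print(n,c["xyz"],rot(c["orientation"])[:,2])
print(ctrl.observe())
E
```

```text
scene [1.09529392 0.44705717 0.90717456] [-0.52027491 -0.30262871 -0.79857992]
side [0.56632984 0.68549816 0.71529771] [ 0.03078098 -0.66524155 -0.74599344]
wrist [0.57499898 0.0722044  0.38428713] [-0.00111338 -0.25093903 -0.96800226]
{'clock': 0.15, 'joints': array([-1.20983356e-01,  2.76416801e-01,  1.50581798e+00, -2.51703235e-05,
        1.36070952e+00, -1.20984377e-01]), 'qvel': array([-5.79688863e-05, -2.05581149e-03, -3.55532342e-03,  8.66549495e-04,
       -8.83068814e-04,  1.37641339e-03]), 'joint_efforts': array([ 2.15351523e-03, -4.04925048e+01, -2.37432325e+01,  7.02095032e-02,
        3.15094914e-02, -7.84152348e-05]), 'ee_pos': array([5.74594446e-01, 4.41550994e-05, 2.18831928e-01]), 'ee_rot': array([-6.93476845e-05,  9.99999772e-01,  3.14332012e-06, -6.72368585e-04]), 'force': array([-0.02287618, -0.154969  , -0.39740413]), 'wrist_torque': array([0.00411442, 0.00392033, 0.01727024]), 'grip_width': 0.09418112623957592}
```

View pics/scene0.png

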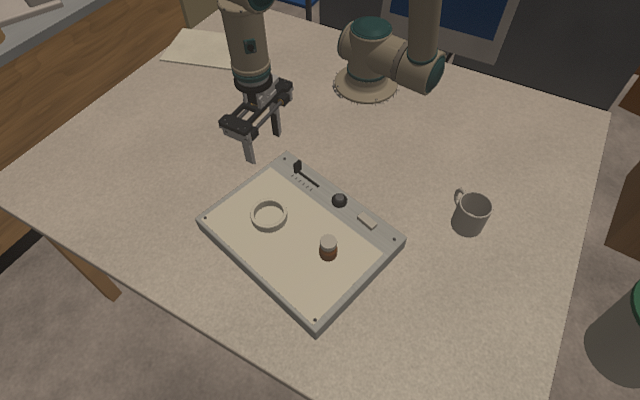

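View pics/wrist0.png

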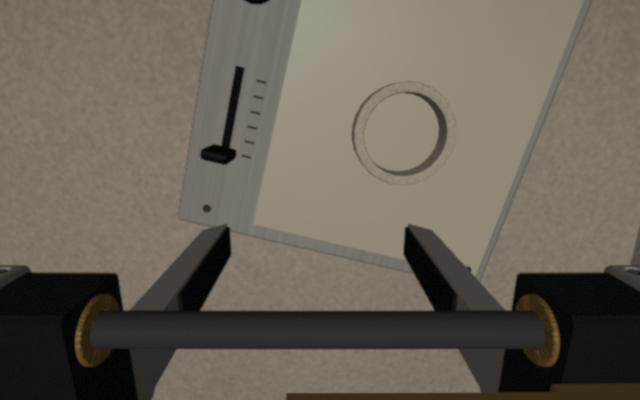

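View pics/side0.png

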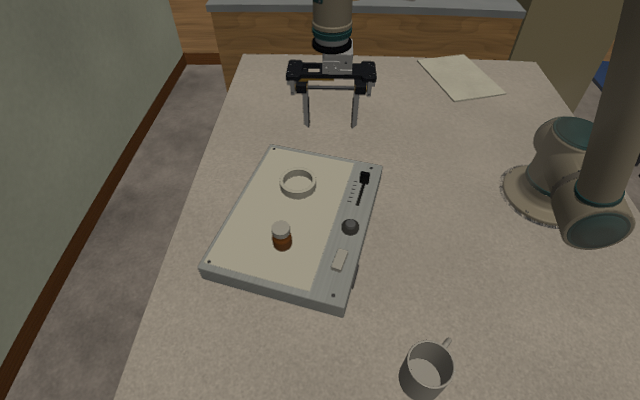

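The views show the box ahead on the +y side. In the wrist view the lever is at about (217,154), the slot runs up to (240,68), the ticks lie around (247–262, 81–157), and the near corner is at (180,217). In the scene view the box corners are at about (286,153), (405,240), (317,332) and (197,220).

```bash
python3 - <<'E'
from h import *
import pickle
C={n:pickle.load(open(n+"0.pkl","rb")) for n in ["scene","side","wrist"]}
cor=np.array([[-.16,-.21],[-.16,.21],[.16,.21],[.16,-.21]])
px={"scene":[(286,153),(405,240),(317,329),(197,219)],"side":[(383,164),(346,306),(203,266),(272,147)]}
def fit(A,B):
    a=A-A.mean(0);b=B-B.mean(0); th=np.arctan2((a[:,0]*b[:,1]-a[:,1]*b[:,0]).sum(),(a*b).sum())
    M=np.array([[np.cos(th),-np.sin(th)],[np.sin(th),np.cos(th)]]); t=B.mean(0)-M@A.mean(0); return th,M,t
for n in px:
    P=ray(C[n],px[n],.05)[:,:2]; th,M,t=fit(cor,P); print(n,np.degrees(th),t,"res mm",((P-(cor@M.T+t))*1e3).round(1).tolist(),"lever",M@[-.125,-.13]+t,"pow",M@[-.125,.02]+t)
# ticks in wrist
w=C["wrist"]; g=cv2.cvtColor(w["pixels"],cv2.COLOR_BGR2GRAY); roi=g[70:170,238:272]
bh=cv2.morphologyEx(roi,cv2.MORPH_BLACKHAT,np.ones((9,9),np.uint8))
n,l,s,ce=cv2.connectedComponentsWithStats((bh>25).astype(np.uint8))
T=np.array([ce[i]+[238,70] for i in range(1,n) if s[i,4]>6]); print(T.round(1).tolist())
P=ray(w,T,.05); print(P[:,:2].round(4).tolist(), np.linalg.norm(np.diff(P,axis=0),axis=1))
print("wrist corner",ray(w,[(180,217)],.05))
cv2.imwrite("pics/crop.png",cv2.resize(w["pixels"][0:240,150:320],None,fx=2.5,fy=2.5,interpolation=cv2.INTER_CUBIC))
E
```

```text
scene -13.914796020483047 [0.64264399 0.12567313] res mm [[8.9, 3.0], [8.5, -5.2], [-12.4, -4.3], [-4.9, 6.5]] lever [0.49004996 0.0295479 ] pow [0.52612177 0.17514606]
side -13.324387547712549 [0.63248215 0.12631162] res mm [[4.2, -2.3], [6.5, -4.8], [-6.0, -7.3], [-4.8, 14.4]] lever [0.48088673 0.0286191 ] pow [0.51545632 0.17458123]
[[239.1, 84.1], [261.1, 81.4], [257.7, 96.8], [255.0, 112.3], [251.8, 127.2], [248.7, 141.8], [246.1, 156.3]]
[[0.5044, 0.0876], [0.5244, 0.0899], [0.5207, 0.0764], [0.5177, 0.0626], [0.5141, 0.0491], [0.5106, 0.0356], [0.5074, 0.0219]] [0.02009953 0.01392667 0.01413393 0.0140134  0.0139112  0.01414696]
wrist corner [[ 0.43845155 -0.03867935  0.05      ]]
```

View pics/crop.png

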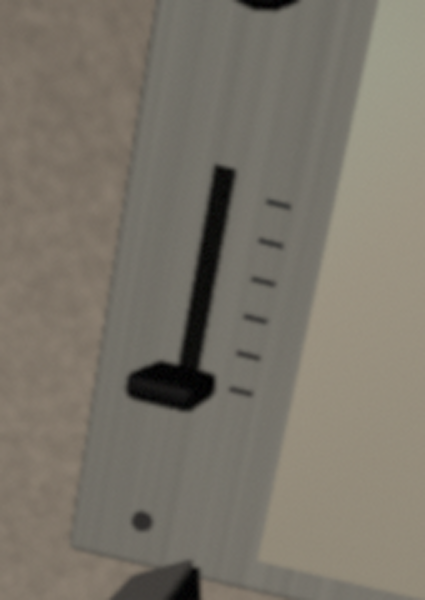

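Ticks come out 14.0 mm apart, giving yaw −14.0°. The lever is at about (0.489, 0.026) and the button at about (0.526, 0.172). I'll close the fingers and come down 30 mm behind the lever on its −y side, staying above the strip.

```bash
python3 -m crank '[{"x":-3,"y":-0.1,"rz":-0.1},{"x":-6,"y":-0.2,"rz":-0.2},{"x":-9.3,"y":-0.3,"rz":-0.245},{"x":-9.3,"y":-0.3,"rz":-0.245},{"x":-9.3,"y":-0.3,"z":-2,"rz":-0.245},{"x":-9.3,"y":-0.3,"z":-4,"rz":-0.245},{"x":-9.3,"y":-0.3,"z":-6,"rz":-0.245},{"x":-9.3,"y":-0.3,"z":-8,"rz":-0.245},{"x":-9.3,"y":-0.3,"z":-9,"rz":-0.245},{"x":-9.3,"y":-0.3,"z":-9,"rz":-0.245},{"x":-9.3,"y":-0.3,"z":-9,"rz":-0.245}]' 0 10
python3 - <<'E'
from h import *
c=ctrl.read_camera("wrist"); cv2.imwrite("pics/w1.png",c["pixels"]); o=ctrl.observe(); print(o["ee_pos"],rot(o["ee_rot"])[:,0],o["force"],o["grip_width"])
u=np.array([.2426,.9701]);
print(proj(c,[[.489,.026,.087],[*(np.array([.489,.026])-.005*u),.087]]).round(1).tolist())
E
```

```text
[5.74679941e-01 3.71449454e-05 2.18952245e-01] [ 9.99999420e-01 -3.49711083e-05 -1.07664978e-03] [-0.28133416  0.4705998   0.13261401] 0.09396363929189556
[[215.6, 158.0], [214.5, 163.7]]$[0]: bad value
```

View pics/w1.png

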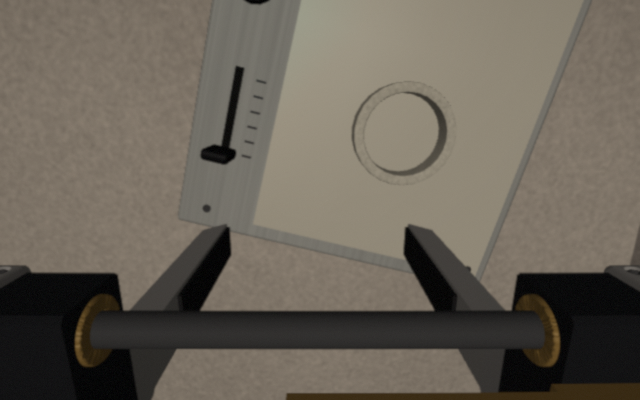

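The call was refused, so nothing moved and the picture is unchanged (lever top at about (218,154)). I'll give all the keys.

```bash
python3 -m crank '[{"x":-3,"y":-0.1,"z":0,"rx":0,"ry":0,"rz":-0.1},{"x":-6,"y":-0.2,"z":0,"rx":0,"ry":0,"rz":-0.2},{"x":-9.3,"y":-0.3,"z":0,"rx":0,"ry":0,"rz":-0.245},{"x":-9.3,"y":-0.3,"z":0,"rx":0,"ry":0,"rz":-0.245},{"x":-9.3,"y":-0.3,"z":-2,"rx":0,"ry":0,"rz":-0.245},{"x":-9.3,"y":-0.3,"z":-4,"rx":0,"ry":0,"rz":-0.245},{"x":-9.3,"y":-0.3,"z":-6,"rx":0,"ry":0,"rz":-0.245},{"x":-9.3,"y":-0.3,"z":-8,"rx":0,"ry":0,"rz":-0.245},{"x":-9.3,"y":-0.3,"z":-9,"rx":0,"ry":0,"rz":-0.245},{"x":-9.3,"y":-0.3,"z":-9,"rx":0,"ry":0,"rz":-0.245},{"x":-9.3,"y":-0.3,"z":-9,"rx":0,"ry":0,"rz":-0.245}]' 0 10
python3 - <<'E'
from h import *
c=ctrl.read_camera("wrist"); cv2.imwrite("pics/w2.png",c["pixels"]); o=ctrl.observe(); print(o["ee_pos"],rot(o["ee_rot"])[:,0],o["force"],o["grip_width"])
print(proj(c,[[.489,.026,.087],[.5256,.172,.075]]).round(1).tolist())
E
```

```text
clock: 1.58
ee_pos: [0.4826, -0.0031, 0.1295]
ee_rot: [-0.0, 0.993, -0.122, 0.0]
force: [0.2, -0.3, 0.6]
grip_width: 0.0007
[ 0.48257189 -0.00306211  0.12968538] [ 9.70171888e-01 -2.42417118e-01  6.70248955e-04] [ 0.49712214 -0.1803922   0.03056809] 0.0004503188387131308
[[314.7, 174.8], [314.3, -108.4]]
```

View pics/w2.png

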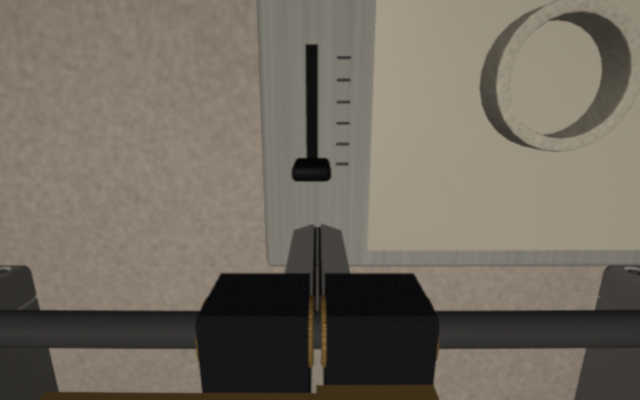

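The view is square to the box. The lever is at about (312,168), with the fingers directly behind it and ticks at (343, 57…163). I'll re-measure and descend.

```bash
cat > tick.py <<'E'
from h import *
def look(name,save=None):
    c=ctrl.read_camera("wrist"); 
    if save: cv2.imwrite(save,c["pixels"])
    return c
def cc(c,box,t):
    x0,y0,x1,y1=box; g=cv2.cvtColor(c["pixels"],cv2.COLOR_BGR2GRAY)[y0:y1,x0:x1]
    n,l,s,ce=cv2.connectedComponentsWithStats((g<t).astype(np.uint8))
    return [(s[i].tolist(),(ce[i]+[x0,y0]).round(1).tolist()) for i in range(1,n) if s[i,4]>8]
E
python3 - <<'E'
from tick import *
c=look("w"); g=cv2.cvtColor(c["pixels"],cv2.COLOR_BGR2GRAY)
print("col312",g[150:190,312].tolist()); print("row170",g[170,285:340].tolist())
T=cc(c,(334,50,353,172),75); print(T)
P=ray(c,[t[1] for t in T],.05); print(P.round(4).tolist())
print("top",ray(c,[(312,160),(312,166),(312,171)],.087).round(4).tolist(),"slot",ray(c,[(312,80)],.05))
E
python3 -m crank '[{"x":0,"y":0,"z":-1,"rx":0,"ry":0,"rz":0},{"x":0,"y":0,"z":-2,"rx":0,"ry":0,"rz":0},{"x":0,"y":0,"z":-3,"rx":0,"ry":0,"rz":0},{"x":0,"y":0,"z":-4,"rx":0,"ry":0,"rz":0},{"x":0,"y":0,"z":-4.6,"rx":0,"ry":0,"rz":0},{"x":0,"y":0,"z":-5.2,"rx":0,"ry":0,"rz":0},{"x":0,"y":0,"z":-5.2,"rx":0,"ry":0,"rz":0},{"x":0,"y":0,"z":-5.2,"rx":0,"ry":0,"rz":0}]'
```

```text
col312 [14, 14, 16, 14, 15, 16, 17, 13, 7, 5, 6, 4, 5, 8, 6, 8, 6, 12, 16, 22, 25, 25, 29, 22, 24, 20, 15, 11, 9, 13, 34, 79, 111, 122, 123, 122, 123, 123, 122, 122]
row170 [119, 119, 119, 119, 119, 112, 89, 50, 22, 22, 24, 27, 29, 29, 26, 28, 27, 29, 28, 29, 25, 27, 26, 27, 25, 26, 27, 25, 24, 24, 25, 26, 23, 22, 23, 23, 22, 22, 22, 20, 19, 19, 19, 13, 20, 53, 96, 118, 122, 123, 123, 124, 124, 125, 124]
[([4, 6, 12, 3, 26], [343.5, 57.4]), ([4, 29, 12, 2, 24], [343.5, 79.5]), ([4, 51, 11, 2, 22], [343.0, 101.5]), ([3, 72, 12, 2, 22], [342.5, 122.5]), ([3, 93, 11, 2, 22], [342.0, 143.5]), ([3, 113, 11, 2, 22], [342.0, 163.5])]
[[0.5242, 0.0897, 0.05], [0.5211, 0.0763, 0.05], [0.5176, 0.0627, 0.05], [0.5142, 0.0493, 0.05], [0.5106, 0.0355, 0.05], [0.5074, 0.0219, 0.05]]
top [[0.4896, 0.035, 0.087], [0.4887, 0.0315, 0.087], [0.4879, 0.0286, 0.087]] slot [[0.5008544  0.08108592 0.05      ]]
clock: 2.68
ee_pos: [0.4827, -0.0031, 0.0779]
ee_rot: [-0.0, 0.993, -0.122, 0.001]
force: [-0.3, 0.3, -0.5]
grip_width: 0.0005
```

The lever estimate holds: its top face centre is at row ~173–174, against 174.8 predicted. Fingertips are at z = 0.064. About 16.7 mm of travel remains to contact, so humps should come at about 24, 38 and 52 mm of travel. Now the first click, slowly.

```bash
python3 -m crank '[{"x":0.1,"y":0.39,"z":0,"rx":0,"ry":0,"rz":0},{"x":0.19,"y":0.78,"z":0,"rx":0,"ry":0,"rz":0},{"x":0.29,"y":1.16,"z":0,"rx":0,"ry":0,"rz":0},{"x":0.36,"y":1.45,"z":0,"rx":0,"ry":0,"rz":0},{"x":0.41,"y":1.65,"z":0,"rx":0,"ry":0,"rz":0},{"x":0.46,"y":1.84,"z":0,"rx":0,"ry":0,"rz":0},{"x":0.49,"y":1.94,"z":0,"rx":0,"ry":0,"rz":0},{"x":0.51,"y":2.04,"z":0,"rx":0,"ry":0,"rz":0},{"x":0.51,"y":2.04,"z":0,"rx":0,"ry":0,"rz":0}]'
python3 - <<'E'
from tick import *
c=look("w"); o=ctrl.observe(); print(o["ee_pos"],o["force"]); g=cv2.cvtColor(c["pixels"],cv2.COLOR_BGR2GRAY); cv2.imwrite("pics/w3.png",c["pixels"])
for t in np.arange(0,.071,.014): print(round(t,3),proj(c,[[.489+.2426*t+.9701*.0188,.026+.9701*t-.2426*.0188,.05],[.489+.2426*t,.026+.9701*t,.087]]).round(1).tolist())
print(o["force"][:2]@[.2426,.9701])
E
```

```text
clock: 3.8
ee_pos: [0.4877, 0.0171, 0.0779]
ee_rot: [0.0, 0.993, -0.122, 0.001]
force: [-1.4, -3.1, 1.9]
grip_width: 0.0008
[0.48771134 0.01711766 0.07791043] [-0.99680998 -4.31536419  0.88711851]
0.0 [[347.3, 215.4], [314.2, 239.8]]
0.014 [[347.8, 191.7], [314.1, 211.5]]
0.028 [[348.4, 167.2], [314.0, 182.0]]
0.042 [[348.9, 141.8], [313.9, 151.1]]
0.056 [[349.5, 115.5], [313.8, 118.9]]
0.07 [[350.0, 88.3], [313.7, 85.1]]
-4.428160898139487
```

View pics/w3.png

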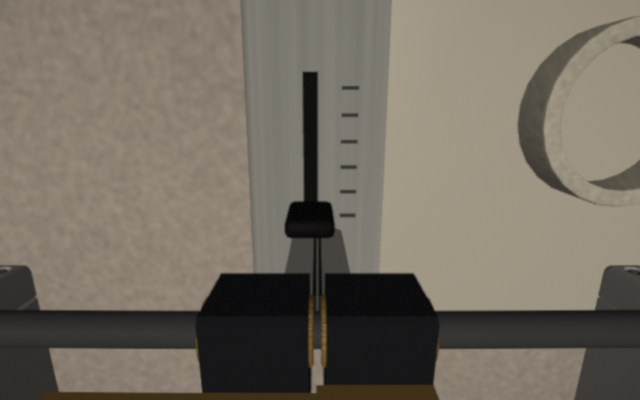

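The lever is in contact at about 4 mm of slide with 4.4 N on the finger; its top is near (310,218), just short of the first hump.

```bash
cat > st.py <<'E'
from tick import *
c=look("w"); o=ctrl.observe(); p=o["ee_pos"]
u=np.array([.2426,.9701]); s=(p[:2]-[.489,.026])@u
g=cv2.cvtColor(c["pixels"],cv2.COLOR_BGR2GRAY)
# front edge of the lever: where the dark run widens beyond the slot (columns 293 and 328)
print("pushface lever-equivalent mm",round((s+.013)*1e3,2),"F",(o["force"][:2]@u).round(2),"z",p[2].round(4))
for col in (295,328):
    r=np.where(g[40:262,col]<50)[0]+40; r=r[np.r_[True,np.diff(r)==1].cumprod().astype(bool)] if len(r) else r
    print("col",col,"dark rows",r.min() if len(r) else None,r.max() if len(r) else None)
for t in np.arange(0,.071,.014):
    q=np.array([.489,.026])+t*u; f=q+.005*u
    print(round(t*1e3),"front top edge row",proj(c,[[*f,.087]])[0].round(0)[1],"front bottom row",proj(c,[[*f,.055]])[0].round(0)[1])
E
python3 -m crank '[{"x":0.01,"y":0.05,"z":0,"rx":0,"ry":0,"rz":0},{"x":0.02,"y":0.1,"z":0,"rx":0,"ry":0,"rz":0},{"x":0.04,"y":0.15,"z":0,"rx":0,"ry":0,"rz":0},{"x":0.05,"y":0.2,"z":0,"rx":0,"ry":0,"rz":0},{"x":0.06,"y":0.25,"z":0,"rx":0,"ry":0,"rz":0},{"x":0.07,"y":0.3,"z":0,"rx":0,"ry":0,"rz":0},{"x":0.09,"y":0.35,"z":0,"rx":0,"ry":0,"rz":0},{"x":0.1,"y":0.4,"z":0,"rx":0,"ry":0,"rz":0},{"x":0.11,"y":0.45,"z":0,"rx":0,"ry":0,"rz":0},{"x":0.11,"y":0.45,"z":0,"rx":0,"ry":0,"rz":0}]'; python3 st.py
```

```text
clock: 5.1
ee_pos: [0.4888, 0.0217, 0.0779]
ee_rot: [0.0, 0.993, -0.122, 0.001]
force: [1.0, -0.8, -0.2]
grip_width: 0.0006
pushface lever-equivalent mm 8.71 F -0.55 z 0.0779
col 295 dark rows 194 227
col 328 dark rows 194 228
0 front top edge row 239.0 front bottom row 218.0
14 front top edge row 211.0 front bottom row 194.0
28 front top edge row 181.0 front bottom row 168.0
42 front top edge row 150.0 front bottom row 142.0
56 front top edge row 118.0 front bottom row 115.0
70 front top edge row 84.0 front bottom row 87.0
```

First click: force gone and the lever front is at row 194, exactly notch 1. On to the second: +14 mm.

```bash
python3 -m crank '[{"x":0.06,"y":0.25,"z":0,"rx":0,"ry":0,"rz":0},{"x":0.12,"y":0.5,"z":0,"rx":0,"ry":0,"rz":0},{"x":0.18,"y":0.7,"z":0,"rx":0,"ry":0,"rz":0},{"x":0.22,"y":0.9,"z":0,"rx":0,"ry":0,"rz":0},{"x":0.25,"y":1.0,"z":0,"rx":0,"ry":0,"rz":0},{"x":0.27,"y":1.1,"z":0,"rx":0,"ry":0,"rz":0},{"x":0.29,"y":1.15,"z":0,"rx":0,"ry":0,"rz":0},{"x":0.3,"y":1.2,"z":0,"rx":0,"ry":0,"rz":0},{"x":0.31,"y":1.25,"z":0,"rx":0,"ry":0,"rz":0},{"x":0.33,"y":1.3,"z":0,"rx":0,"ry":0,"rz":0},{"x":0.34,"y":1.35,"z":0,"rx":0,"ry":0,"rz":0},{"x":0.34,"y":1.35,"z":0,"rx":0,"ry":0,"rz":0}]'; python3 st.py
```

```text
clock: 6.65
ee_pos: [0.4923, 0.0352, 0.0779]
ee_rot: [0.0, 0.993, -0.122, 0.001]
force: [0.0, -0.1, -0.4]
grip_width: 0.0005
pushface lever-equivalent mm 22.64 F 0.29 z 0.0779
col 295 dark rows 194 227
col 328 dark rows 194 228
0 front top edge row 266.0 front bottom row 241.0
14 front top edge row 239.0 front bottom row 218.0
28 front top edge row 211.0 front bottom row 193.0
42 front top edge row 181.0 front bottom row 168.0
56 front top edge row 150.0 front bottom row 142.0
70 front top edge row 118.0 front bottom row 115.0
```

Second click confirmed (front row 194 matches notch 2, 193). I'll make the same push for the third.

```bash
python3 -m crank '[{"x":0.06,"y":0.25,"z":0,"rx":0,"ry":0,"rz":0},{"x":0.12,"y":0.5,"z":0,"rx":0,"ry":0,"rz":0},{"x":0.18,"y":0.7,"z":0,"rx":0,"ry":0,"rz":0},{"x":0.22,"y":0.9,"z":0,"rx":0,"ry":0,"rz":0},{"x":0.25,"y":1.0,"z":0,"rx":0,"ry":0,"rz":0},{"x":0.27,"y":1.1,"z":0,"rx":0,"ry":0,"rz":0},{"x":0.29,"y":1.15,"z":0,"rx":0,"ry":0,"rz":0},{"x":0.3,"y":1.2,"z":0,"rx":0,"ry":0,"rz":0},{"x":0.31,"y":1.25,"z":0,"rx":0,"ry":0,"rz":0},{"x":0.33,"y":1.3,"z":0,"rx":0,"ry":0,"rz":0},{"x":0.34,"y":1.35,"z":0,"rx":0,"ry":0,"rz":0},{"x":0.34,"y":1.35,"z":0,"rx":0,"ry":0,"rz":0}]'; python3 st.py
```

```text
clock: 8.2
ee_pos: [0.4956, 0.0487, 0.0779]
ee_rot: [-0.0, 0.993, -0.122, 0.001]
force: [-0.7, 0.7, -0.3]
grip_width: 0.0004
pushface lever-equivalent mm 36.61 F -0.37 z 0.0779
col 295 dark rows 194 227
col 328 dark rows 194 228
0 front top edge row 292.0 front bottom row 263.0
14 front top edge row 266.0 front bottom row 241.0
28 front top edge row 239.0 front bottom row 218.0
42 front top edge row 211.0 front bottom row 193.0
56 front top edge row 181.0 front bottom row 168.0
70 front top edge row 150.0 front bottom row 142.0
```

Third click (front row 194 matches notch 3, 193) and no force left. Back off, lift, then hover short of the button to see it.

```bash
python3 -m crank '[{"x":-0.12,"y":-0.5,"z":0,"rx":0,"ry":0,"rz":0},{"x":-0.3,"y":-1.2,"z":0.2,"rx":0,"ry":0,"rz":0},{"x":-0.3,"y":-1.2,"z":2,"rx":0,"ry":0,"rz":0},{"x":-0.3,"y":-1.2,"z":4.5,"rx":0,"ry":0,"rz":0},{"x":-0.3,"y":-1.2,"z":6.5,"rx":0,"ry":0,"rz":0},{"x":0.3,"y":1.2,"z":7,"rx":0,"ry":0,"rz":0},{"x":1,"y":4,"z":7,"rx":0,"ry":0,"rz":0},{"x":1.6,"y":6.6,"z":7,"rx":0,"ry":0,"rz":0},{"x":1.6,"y":6.6,"z":7,"rx":0,"ry":0,"rz":0},{"x":1.6,"y":6.6,"z":7,"rx":0,"ry":0,"rz":0}]'
python3 - <<'E'
from tick import *
c=look("w","pics/w4.png"); s=ctrl.read_camera("side")
for z in (.055,.065,.075): print(z,proj(c,[[.5256,.172,z]]).round(1).tolist(),proj(s,[[.5256,.172,z]]).round(1).tolist())
import pickle; pickle.dump((c,s),open("w4.pkl","wb"))
a=cv2.resize(s["pixels"][140:320,260:420],None,fx=2.5,fy=2.5,interpolation=cv2.INTER_CUBIC); b=c["pixels"][:400,200:600]
cv2.imwrite("pics/w4b.png",np.hstack([b,cv2.copyMakeBorder(a,0,0,0,0,0)[:400]]))
E
```

```text
clock: 9.5
ee_pos: [0.5112, 0.1139, 0.1478]
ee_rot: [0.0, 0.993, -0.122, 0.0]
force: [-0.3, 0.4, -0.0]
grip_width: 0.0005
0.055 [[315.9, 119.3]] [[348.6, 226.2]]
0.065 [[315.8, 120.0]] [[348.9, 223.5]]
0.075 [[315.8, 120.7]] [[349.1, 220.7]]
```

View pics/w4b.png

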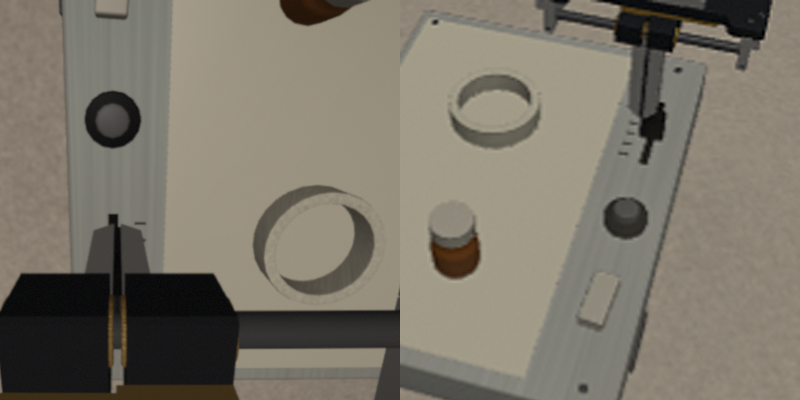

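The lever is resting with two ticks visible ahead of it. The button is at about (313,119) in the wrist view, roughly 2 mm to −x of the prediction. Move over it and descend.

```bash
python3 -m crank '[{"x":0.6,"y":2.8,"z":0,"rx":0,"ry":0,"rz":0},{"x":1.28,"y":5.85,"z":0,"rx":0,"ry":0,"rz":0},{"x":1.28,"y":5.85,"z":-2,"rx":0,"ry":0,"rz":0},{"x":1.28,"y":5.85,"z":-4,"rx":0,"ry":0,"rz":0},{"x":1.28,"y":5.85,"z":-5.5,"rx":0,"ry":0,"rz":0},{"x":1.28,"y":5.85,"z":-5.8,"rx":0,"ry":0,"rz":0},{"x":1.28,"y":5.85,"z":-6,"rx":0,"ry":0,"rz":0},{"x":1.28,"y":5.85,"z":-6.2,"rx":0,"ry":0,"rz":0},{"x":1.28,"y":5.85,"z":-6.2,"rx":0,"ry":0,"rz":0}]'
python3 - <<'E'
from tick import *
s=ctrl.read_camera("side"); cv2.imwrite("pics/s5.png",cv2.resize(s["pixels"][130:310,250:450],None,fx=3,fy=3,interpolation=cv2.INTER_CUBIC)); print(ctrl.observe()["force"])
E
```

```text
clock: 10.72
ee_pos: [0.5245, 0.1722, 0.0864]
ee_rot: [0.0, 0.992, -0.123, 0.001]
force: [-0.9, -0.2, -0.7]
grip_width: 0.0004
[ 0.72252794 -0.32816498 -0.15131473]
```

View pics/s5.png

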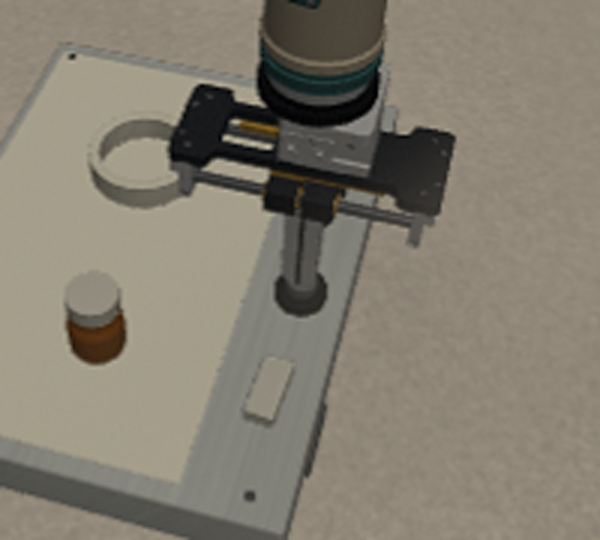

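The fingertips are centred over the cap, at about (300,285) in the crop, and not touching yet. Probe down.

```bash
python3 -m crank '[{"x":0,"y":0,"z":-0.1,"rx":0,"ry":0,"rz":0},{"x":0,"y":0,"z":-0.2,"rx":0,"ry":0,"rz":0},{"x":0,"y":0,"z":-0.3,"rx":0,"ry":0,"rz":0},{"x":0,"y":0,"z":-0.4,"rx":0,"ry":0,"rz":0},{"x":0,"y":0,"z":-0.4,"rx":0,"ry":0,"rz":0}]'; python3 -m crank '[{"x":0,"y":0,"z":-0.1,"rx":0,"ry":0,"rz":0},{"x":0,"y":0,"z":-0.2,"rx":0,"ry":0,"rz":0},{"x":0,"y":0,"z":-0.2,"rx":0,"ry":0,"rz":0}]';python3 -m crank '[{"x":0,"y":0,"z":-0.1,"rx":0,"ry":0,"rz":0},{"x":0,"y":0,"z":-0.2,"rx":0,"ry":0,"rz":0},{"x":0,"y":0,"z":-0.2,"rx":0,"ry":0,"rz":0}]'
```

```text
clock: 11.4
ee_pos: [0.5245, 0.1722, 0.0824]
ee_rot: [0.0, 0.992, -0.123, 0.001]
force: [-0.9, -0.4, 3.0]
grip_width: 0.0005
clock: 11.78
ee_pos: [0.5244, 0.1722, 0.0804]
ee_rot: [0.0, 0.992, -0.123, 0.001]
force: [-0.8, -0.1, 4.1]
grip_width: 0.0005
clock: 12.15
ee_pos: [0.5245, 0.1723, 0.0801]
ee_rot: [0.0, 0.992, -0.122, 0.001]
force: [-4.2, -1.2, 13.8]
grip_width: 0.0008
```

Force rises linearly (3.0 N at 3.7 mm, about 4–5 N at 5.7 mm from first touch at a tip height of about 0.072). It then hits a hard stop at about 6 mm with 13.8 N, so the button is fully down. Now release straight up and clear.

```bash
python3 -m crank '[{"x":0,"y":0,"z":0.2,"rx":0,"ry":0,"rz":0},{"x":0,"y":0,"z":0.6,"rx":0,"ry":0,"rz":0},{"x":0,"y":0,"z":1.2,"rx":0,"ry":0,"rz":0},{"x":0,"y":0,"z":3,"rx":0,"ry":0,"rz":0},{"x":0,"y":0,"z":5.5,"rx":0,"ry":0,"rz":0},{"x":-1,"y":-4,"z":9,"rx":0,"ry":0,"rz":0},{"x":-2.5,"y":-10,"z":12,"rx":0,"ry":0,"rz":0},{"x":-4,"y":-15,"z":13,"rx":0,"ry":0,"rz":0},{"x":-4,"y":-15,"z":13,"rx":0,"ry":0,"rz":0},{"x":-4,"y":-15,"z":13,"rx":0,"ry":0,"rz":0}]'
python3 - <<'E'
from tick import *
c=look("w"); s=ctrl.read_camera("side"); u=np.array([.2426,.9701])
for t in (.028,.042,.056): print(t,proj(c,[[*(np.array([.489,.026])+t*u),.087]]).round(1).tolist())
print(ctrl.observe()["force"])
cv2.imwrite("pics/f.png",np.hstack([c["pixels"][:400,200:550],cv2.resize(s["pixels"][140:320,250:430],(400,400),interpolation=cv2.INTER_CUBIC)]))
E
```

```text
clock: 13.4
ee_pos: [0.4846, 0.0226, 0.2098]
ee_rot: [-0.0, 0.992, -0.123, 0.001]
force: [0.1, 1.7, 0.2]
grip_width: 0.0006
0.028 [[320.1, 152.1]]
0.042 [[320.1, 134.8]]
0.056 [[320.1, 117.1]]
[ 0.28676945 -0.1475333  -0.0945469 ]
```

View pics/f.png

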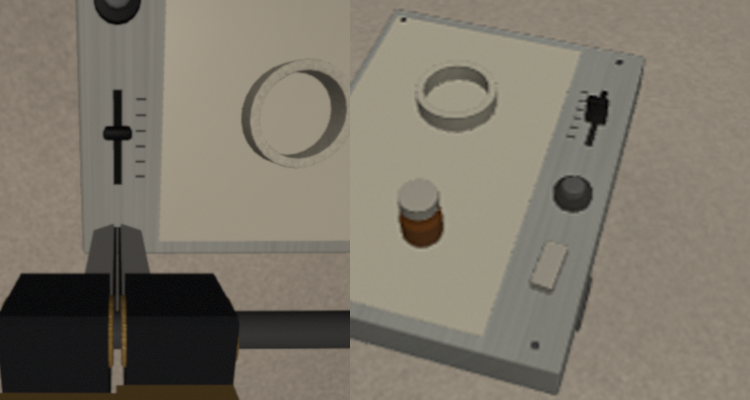

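The lever is at (317,133) against 134.8 predicted for notch 3, the cap stands proud again, and the tape, jar and eraser are where they were. Handing in.

```bash
python3 -c "
from rig import ctrl; print(ctrl.hand_in(), ctrl.observe()['clock'])"
```

```text
the job is handed in; nothing more can be done
the job is handed in; nothing more can be done
```

I pushed the dimmer lever from the off end with the closed fingertips, one click at a time, and left it in the third click. I then pressed the power button and let it come back up. I handed the job in after about 13.4 s on the robot clock.

- **Lever:** After each of the three pushes the wrist camera showed it in the expected notch. The push face stopped at about 36.6 mm, well short of the fourth-click hump at 49 mm. In the last picture it sits at image row 133, against 134.8 predicted for the third click and 117 for the fourth.
- **Button:** Force rose to about 4 N over nearly 6 mm, then hit a hard stop with 13.8 N at the fingertips. I took that as fully down from the force and travel; no picture was taken while it was pressed. The last picture shows the cap back up.
- **Bystanders:** The tape, jar and eraser look unmoved by eye. The mug was outside the last crops, but the arm never went near it.
- **What disagreed:**
  - My first box-corner fits were off by up to about 15 mm, so I used the tick marks, which came out 14.0 mm apart.
  - The button appeared about 2 mm off the tick-based estimate in the wrist view, and I corrected for most of that.
  - One move command was refused for missing keys, and nothing moved.

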